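# Swing the inspection microscope's arm one index hole

## Robot

A 7-joint arm with a two-finger parallel gripper is mounted at the origin on the work surface. World frame = base frame: x ahead of the robot, y to its left, z up, the work surface at z = 0. Lengths are in m, angles in rad, forces in N, time in s.
With the tool pointing down it reaches from about 0.425 to 0.875 m from the base axis. Payload 4.7 kg.
Tool frame: the origin (TCP) lies at the very end of the fingers, on their centre line; the grasp point (between the pads) lies 19 mm behind it; z points along the fingers, y is the line along which they close (so a half turn about z gives the same grasp; the last joint's range is limited). The gripper opens to 87 mm and grips with 3 to 60 N. Pads are 19 mm wide; open, the fingers measure 117 mm over their backs; the gripper's body (75 mm by 190 mm) begins 51 mm behind the grasp point.
Start: joints at [-1.108, 0.321, -0.07, 1.45, 0.023, 1.371, -0.057], TCP at [0.282, 0.586, 0.223] pointing down, gripper open.
Joint ranges: [-2.86, 2.86], [-0.3, 2.09], [-1.38, 1.24], [0.06, 2.45], [-1.56, 4.7], [0.09, 2.05], [-2.69, 2.69]. Speed limits (rad/s): [2.57, 2.57, 3.14, 3.14, 3.14, 3.14, 3.14].

## Interface

Orientations are given as a rotation vector (axis times angle).
In Python, from bench import ctrl, imaging, ticket gives the robot as it stands.
- The arm moves only by the tool jog_arm, never from a script. Its argument "rows" is text: rows parted by semicolons, each of 7 numbers parted by spaces: the shift along the tool's x, y, z in cm, then the turn, a rotation vector about the tool's x, y, z in rad, then the closure, from -1 (fully open) to 1 (shut), so that 0 is half open. A call has 1 to 5 rows; each row shifts and turns the commanded pose from where the row before left it, along the tool's axes as they then stand; what a row does not reach is not made up. A row lasts 1/8 s, in which the tool goes at most 62.5 mm and 10.7 degrees, less where a joint would pass 70% of its speed; a pose out of reach is approached as far as the arm can. A call with a gripper value outside its range is refused whole. The fingers move at their own pace and stop on an object; "force" is the grip in N (left out, the last holds). Time passes only in rows, so rows that do not move let the fingers close. It gives the time, the measured TCP pose, the force, the opening and the grip force at its end, in the units of the state.
- ctrl.get_state(): the state, without advancing time (a new reading comes with each control period).
- imaging.get_image(name): name is "scene" or "top" or "wrist"; returns a dict with "img" (400x640x3 uint8, blue, green, red), "vertical_fov" (degrees; the focal length in pixels is half the picture's height over the tangent of half this angle, whatever the lens; pixels are square), "cx", "cy" (the principal point, pixels), "k1" (the pictures are not rectified: a ray, as slopes to the right and down, at radius r is drawn at 1 + k1 r^2 times it, then the intrinsics apply), "origin" and "orientation" of the camera in the world. Camera axes: x right, y down, z forward; pixel columns grow to the right and rows downward; lengths in m; the calibration is good to about 2 mm. A picture is of the moment at which its call begins. There is no depth.
- ticket.close_job(): hands the job in; it is judged then, once.
The state is a dict: "time": time; "joint_positions": joint angles; "qd": joint speeds; "joint_torque": joint torques, N m; "position": TCP position; "tool_rot": TCP orientation; "ft_force": force on the tool from outside, world axes, zero at the start; "torque": the same for the moment, N m; "grip_width": opening from 0.0 (shut) to 1.0 (fully open); "grip_force": force on a finger pad.
Only numpy, scipy, OpenCV 4.12 (cv2) and the standard library are available. Lean on these libraries where they do the work, as an engineer would, in place of code of your own. Each camera call takes 0.05 s, during which the arm holds its last target. There are 200 camera calls.

## Task

On the inspection stand, hook a fingertip under the pull ring and lift the spring index pin out of its hole, swing the arm so that the ring end moves one hole towards the side where the twin-gooseneck light source stands, and let the pin drop fully home in that hole. Only hook the ring, do not pinch or strain it, and do not turn the arm the wrong way or past that hole. Do not touch the microscope, and leave the specimen and everything else on the bench where it is.

Things in the scene. Friction and masses are not known exactly. Their poses are not given: they have to be found in the camera images.
- stand: Inspection stand, fixed to the bench: round aluminium index plate, 350 mm in diameter, top 22 mm above the bench, with a specimen stage on a pillar at its centre (black, 72 mm in diameter, top 82 mm high). Origin: on the bench at the plate's centre, the arm's vertical pivot. Its -x axis points to the middle hole, roughly at the robot (yaw within 0.25 rad), y to the robot's left, z up.
- middle_hole (a point): Mouth of the middle one of seven steel-bushed holes (10 mm bore) in the index plate's top, on the half towards the robot. They lie 15 degrees (39 mm) apart on a circle of 150 mm radius about the plate's centre. The pin starts in this hole.
- swing (a joint): Angle (rad) of the arm, a dark steel bar 36 mm wide, 26 to 36 mm above the bench, across the plate's centre; its end near the robot carries pin and ring, the other end the microscope. 0 = pin in the middle hole; positive = ring end to the robot's left (stand +y). One hole = 0.262. Turns only with the pin out, against about 1 N at the ring (with the pin riding on the plate 4 to 7 N); stays where left.
- pin (a joint): Lift (m) of the vertical spring index pin (8 mm thick, tapered tip, in a barrel on the arm, 150 mm from the pivot). 0 = fully home, 10 mm deep in a hole. Clears the plate when lifted 10 mm (rides on the plate there, between holes), stops at 22 mm. Spring and weight push down with 5.5 N at 0, 8 N at 10 mm, 11 N at 22 mm; let go within about 3 mm of a hole's middle, it drops in.
- ring: Steel pull ring fixed on the pin: wire 5 mm, 52 mm outside, 42 mm inside. Stands across the arm, top leaning 35 degrees to the plate's centre; free space on the robot's side. Origin: ring's centre, 91 mm above the bench with the pin home, 136 mm from the pivot. x = ring axis (to the pivot, 35 degrees down), y across the arm, z to its top. A finger slanting 30 to 45 degrees from vertical, tip to the pivot, hooks it.
- ring_top (a point): Centre of the wire at the ring's highest point, 23.5 mm from the ring's centre, 110 mm above the bench with the pin home, 122 mm from the pivot; its underside is what the fingertip lifts. The pin's barrel and cap below the ring reach up to 71 mm.
- scope: Black digital microscope tube (41 mm thick, 120 mm long, slanting at 45 degrees) on a steel post on the far end of the arm, up to 245 mm above the bench and 160 mm from the pivot; it swings with the arm. Not to be touched. Origin: on the bench at the arm's pivot.
- light: Cold light source, fixed: white box 170 x 120 x 108 mm with a knob on its front and two dark goosenecks on top, bent to left and right, up to 220 mm high and 117 mm either side of its middle. It stands about 350 mm left or right of the stand's centre, a little nearer the robot: the ring is to be swung to that side. Origin: on the bench under its middle.
- puck: Specimen: round black resin mount, 30 mm in diameter, 16 mm high, loose on the stage at the plate's centre. Origin: centre of its underside.
- slidebox: Grey slide box, 170 x 100 x 35 mm, loose, on the side opposite to the light source. Origin: centre of its underside.
- cap: Black dust cap, 42 mm in diameter, 24 mm high, loose on the bench. Origin: centre of its underside.
- vial: Small glass vial with a white cap, 28 mm in diameter, 55 mm high, loose on the bench. Origin: centre of its underside.
There are look-alikes about, which are no part of the job. Several things look just like the light: the one meant starts farthest to the robot's left.

How it is judged:
On the way, in this order (a step that is already met when the one before it is completed fails the run):
1. the pin is lifted out of the first hole (value of joint pin above 0.008 m and value of joint swing between -0.1 and 0.1 rad), for 0.05 s.
2. the ring end has been swung to the next hole on the light source's side (((y of light in the frame of stand above 0 m and value of joint swing between 0.2218 and 0.3018 rad) or (y of light in the frame of stand below 0 m and value of joint swing between -0.3018 and -0.2218 rad))), for 0.05 s.
At the end, for the whole second after the job is handed in: The pin is fully home (within 2 mm) in the hole next to the first one on the light source's side (arm at 0.262 rad towards that side, within 0.02 rad), the arm is at rest; the specimen is within 6 mm, and the slide box, cap and vial within 15 mm, of where they were (((y of light in the frame of stand above 0 m and value of joint swing between 0.2418 and 0.2818 rad) or (y of light in the frame of stand below 0 m and value of joint swing between -0.2818 and -0.2418 rad)) and value of joint pin below 0.002 m and velocity of joint swing between -0.02 and 0.02 rad/s and distance of puck from where it was at the start of the episode below 0.006 m and distance of each of slidebox, cap, vial from where it was at the start of the episode below 0.015 m); the robot touches nothing.
It fails at once if the ring is pinched or forced (more than 25 N of contact on it) (contact force between the fingers and ring above 25 N).
It fails at once if the arm is swung past the next hole by more than half a step (value of joint swing above 0.3927 rad or value of joint swing below -0.3927 rad).
It fails at once if the arm is swung to the wrong side by more than a third of a step ((y of light in the frame of stand above 0 m and value of joint swing below -0.0872667 rad) or (y of light in the frame of stand below 0 m and value of joint swing above 0.0872667 rad)).
It fails at once if the microscope is touched (contact force between any of the fingers, the arm and scope above 1 N).
It fails at once if the specimen, slide box, cap or vial is displaced (not (distance of puck from where it was at the start of the episode below 0.006 m and distance of each of slidebox, cap, vial from where it was at the start of the episode below 0.015 m)).
It also fails if it takes over 51 s, if anything falls off the work surface, if the arm or the gripper's body presses on something with over 40 N, if the wrist force passes 120 N, or if a joint passes its speed limit or range.

## Working session

There is one attempt and no reset: what is moved stays moved. The work goes in short steps, Python scripts to look and compute and a tool call to move; the robot and the scene stay as the last step left them, time stands still between calls to the robot, and variables do not carry over. Pictures are saved under pics/ and viewed, at most 10 in all, crops included, and the job is handed in when it is done.

Besides the shell and the picture viewer there is one more tool, called after "Emit:" as name(argument=value, ...), one argument or row to a line, values as JSON. jog_arm: Moves the arm, as the interface text tells. Its arguments: {"type":"object","properties":{"rows":{"type":"string"},"force":{"type":"number"}},"required":["rows"]}

```bash
mkdir -p pics
cat > h.py <<'E'
import numpy as np, cv2
from scipy.spatial.transform import Rotation as R
from bench import ctrl, imaging, ticket
def cam(name, fn=None):
    d=imaging.get_image(name)
    if fn: cv2.imwrite('pics/'+fn,d['img'])
    return d
def rot(d):
    o=np.array(d['orientation'],float)
    return R.from_rotvec(o).as_matrix() if o.size==3 else (R.from_quat(o).as_matrix() if o.size==4 else o.reshape(3,3))
def K(d):
    h=d['img'].shape[0]; f=h/2/np.tan(np.radians(d['vertical_fov'])/2)
    return f
def ray(d,u,v):
    f=K(d); x=np.array([(u-d['cx'])/f,(v-d['cy'])/f]); y=x.copy()
    for _ in range(20): y=x/(1+d['k1']*(y@y))
    return np.array(d['origin']), rot(d)@np.array([y[0],y[1],1])
def atz(d,u,v,z):
    o,r=ray(d,u,v); return o+r*(z-o[2])/r[2]
def proj(d,p):
    c=rot(d).T@(np.array(p)-np.array(d['origin'])); y=c[:2]/c[2]
    return K(d)*y*(1+d['k1']*(y@y))+np.array([d['cx'],d['cy']])
E
python3 - <<'E'
from h import *
import pickle
ds={n:cam(n) for n in('scene','top')}
pickle.dump(ds,open('ds.pkl','wb'))
for n,d in ds.items(): print(n,{k:v for k,v in d.items() if k!='img'}); cv2.imwrite(f'pics/{n}0.png',d['img'])
s=ctrl.get_state(); print(s)
E
```

```text
scene {'vertical_fov': 46.31740713485246, 'cx': 313.7661646021389, 'cy': 196.96942130464237, 'k1': -0.04573903947841205, 'origin': array([1.19565618, 0.518639  , 1.39959191]), 'orientation': array([-1.01795427, -2.63901942,  0.78159368])}
top {'vertical_fov': 50.982199511160836, 'cx': 321.99734643414246, 'cy': 200.27877159801272, 'k1': 0.002001253702536612, 'origin': array([ 0.38082733, -0.1253455 ,  1.43820416]), 'orientation': array([-2.1587951 ,  2.10271763, -0.16671531])}
{'time': 0.1, 'joint_positions': array([-1.1079121 ,  0.32173797, -0.07012311,  1.45156319,  0.02259272,
        1.37082552, -0.0569001 ]), 'qd': array([-0.0015012 ,  0.00034644,  0.00122966, -0.00186166,  0.00052254,
       -0.00012185, -0.00027541]), 'joint_torque': array([-9.52391783e-04, -4.92571878e+01, -4.06274954e-01, -3.13395345e+01,
       -6.41198759e-02,  3.95292439e-02,  6.88120144e-05]), 'position': array([0.28181451, 0.5851637 , 0.22157317]), 'tool_rot': array([-6.98881092e-01, -3.06254636e+00,  2.69850554e-03]), 'ft_force': array([-0.0845713 ,  0.24015638, -0.11885129]), 'torque': array([0.02547682, 0.02650088, 0.00114435]), 'grip_force': 0.0, 'grip_width': 0.9961966203046447}
```

View pics/top0.png

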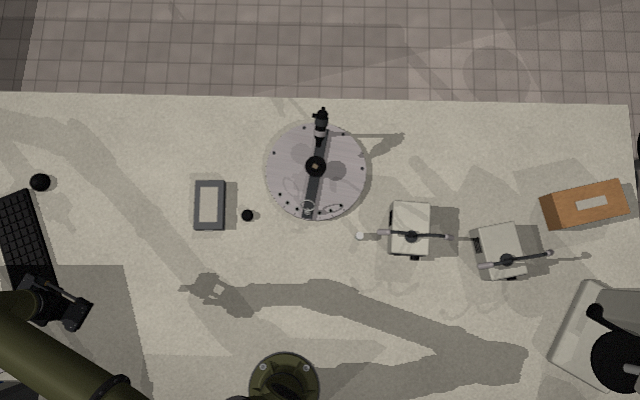

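View pics/scene0.png

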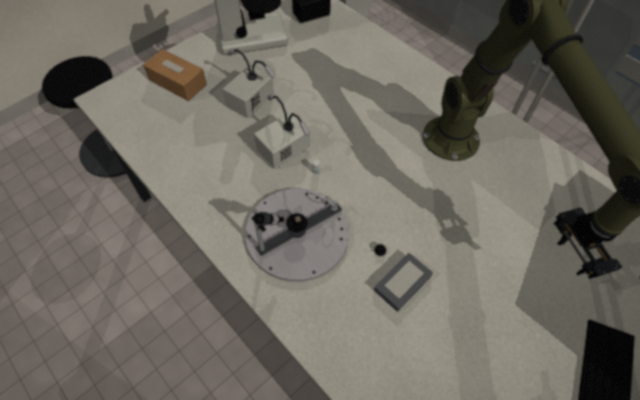

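The top view (up = +x, left = +y) shows the plate centred near (317,170), with the ring near (308,207). Both light boxes, (410,228) and (500,250), are on the robot's right, and the slide box (210,205) is on the left. The light meant is therefore at −y, so the swing is to −0.262. The vial is near (360,236) and the cap near (247,215).

Run:
```python
from h import *
import pickle
ds=pickle.load(open('ds.pkl','rb'))
d=ds['top']
for n,u,v,z in[('stage',316,166,.09),('plateL',262,170,.022),('plateR',371,170,.022),('plateB',317,221,.022),('ring',308,206,.095),('vial',360,236,.055),('light',410,228,.108),('slide',210,205,.035),('cap',247,215,.024)]: print(n,atz(d,u,v,z).round(3))
c=cv2.resize(d['img'][105:235,250:385],None,fx=5.5,fy=4.6*1.1,interpolation=cv2.INTER_CUBIC)
e=ds['scene']
c=cv2.resize(d['img'][140:230,255:380],None,fx=6,fy=6,interpolation=cv2.INTER_CUBIC); cv2.imwrite('pics/c1.png',c)
```

```text
stage [ 0.72  -0.087  0.09 ]
plateL [0.718 0.102 0.022]
plateR [ 0.728 -0.276  0.022]
plateB [ 0.545 -0.094  0.022]
ring [ 0.585 -0.065  0.095]
vial [ 0.495 -0.238  0.055]
light [ 0.521 -0.392  0.108]
slide [0.589 0.27  0.035]
cap [0.559 0.145 0.024]
```

View pics/c1.png

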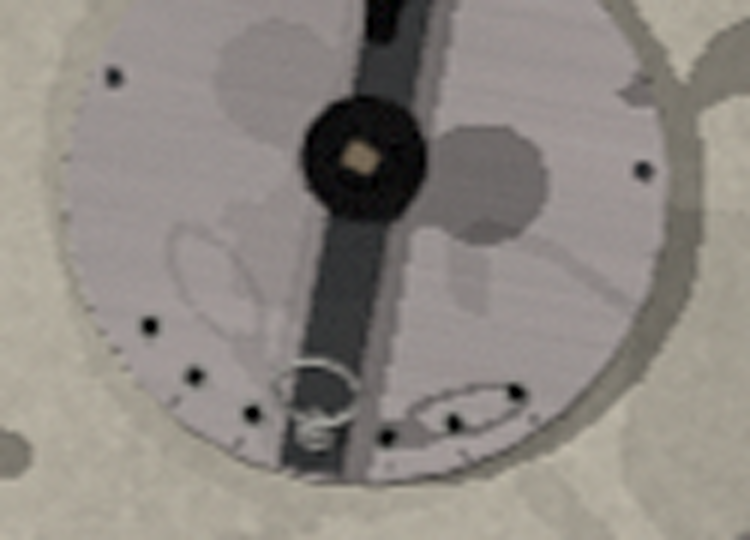

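The crop (×6 from (255,140)) shows six free holes: (150,326), (195,376), (252,414) | (387,437), (453,424), (516,392). It also shows the ring ellipse around (317,392) and the stage at (365,160). I'll fit the stand pose from the holes.

```bash
cat >> h.py <<'E'
def kabsch2(m,w):
    mc,wc=m.mean(0),w.mean(0); H=(m-mc).T@(w-wc); a=np.arctan2(H[0,1]-H[1,0],H[0,0]+H[1,1])
    c,s=np.cos(a),np.sin(a); Q=np.array([[c,-s],[s,c]]); t=wc-Q@mc
    return a,t,np.linalg.norm(m@Q.T+t-w,axis=1)
E
python3 - <<'E'
from h import *
import pickle
d=pickle.load(open('ds.pkl','rb'))['top']
px=[(150,326),(195,376),(252,414),(387,437),(453,424),(516,392)]
w=np.array([atz(d,255+(u+.5)/6-.5,140+(v+.5)/6-.5,.022)[:2] for u,v in px])
th=np.radians([45,30,15,-15,-30,-45])
m=.15*np.c_[-np.cos(th),np.sin(th)]
a,t,r=kabsch2(m,w); print('yaw',a,'centre',t,'res',r)
Q=lambda x,y:t+np.array([np.cos(a)*x-np.sin(a)*y,np.sin(a)*x+np.cos(a)*y])
for n,x,y,z in[('ringtop',-.122,0,.110),('ringc',-.136,0,.091),('barrel',-.15,0,.071),('stage',0,0,.098)]:
    p=[*Q(x,y),z]; u=proj(d,p); print(n,np.round(p,4),((u-[255,140])*6).round())
p=Q(-.122*np.cos(.262),-.122*np.sin(.262)); print('target ringtop',p)
E
```

```text
yaw -0.15581168967531894 centre [ 0.723573   -0.08410749] res [0.00010469 0.0001823  0.00049352 0.00046789 0.00064221 0.00054877]
ringtop [ 0.6031 -0.0652  0.11  ] [318. 358.]
ringc [ 0.5892 -0.063   0.091 ] [315. 389.]
barrel [ 0.5754 -0.0608  0.071 ] [311. 419.]
stage [ 0.7236 -0.0841  0.098 ] [361. 146.]
target ringtop [ 0.60226019 -0.09703813]
```

Residuals are 0.5 mm and the ring top predicts right onto the picture, so the stand pose is good. I'll now plan the pre-hook pose: gripper shut, finger tilted 45°, 100 mm back along the finger axis.

```bash
cat >> h.py <<'E'
YAW=-0.1558; CEN=np.array([0.7236,-0.0841])
def pose(r,z,sw=0.,back=0.,tilt=np.pi/4,tan=0.):
    """TCP pose: finger axis through (r,z) on the arm at swing sw, backed off along finger"""
    a=YAW+sw; i=np.array([np.cos(a),np.sin(a),0]); zt=i*np.sin(tilt)-np.array([0,0,np.cos(tilt)]); y=np.array([-np.sin(a),np.cos(a),0])
    p=np.array([*CEN,0])-i*r+np.array([0,0,z])-zt*back+y*tan
    return p,np.c_[np.cross(y,zt),y,zt]
def rows(goal,n,start=None):
    s=ctrl.get_state()
    p0,R0=(np.array(s['position']),R.from_rotvec(s['tool_rot']).as_matrix()) if start is None else start
    p1,R1=goal; w=R.from_matrix(R0.T@R1).as_rotvec(); Rk=R0
    for k in range(n):
        t=Rk.T@(p1-p0)/n*100; print(*t.round(2),*(w/n).round(4),'1;'); Rk=Rk@R.from_rotvec(w/n).as_matrix()
def st():
    s=ctrl.get_state(); p=np.array(s['position']);Rm=R.from_rotvec(s['tool_rot']).as_matrix()
    return s,p,Rm
E
python3 - <<'E'
from h import *
g=pose(.136,.091,back=.10); print(g[0]); rows(g,15)
E
```

```text
[ 0.51939306 -0.05202461  0.16171068]
-3.27 -3.14 0.4 -0.0078 -0.052 -0.0185 1;
-3.19 -3.2 0.55 -0.0078 -0.052 -0.0185 1;
-3.09 -3.27 0.69 -0.0078 -0.052 -0.0185 1;
-2.99 -3.33 0.82 -0.0078 -0.052 -0.0185 1;
-2.89 -3.39 0.95 -0.0078 -0.052 -0.0185 1;
-2.77 -3.45 1.07 -0.0078 -0.052 -0.0185 1;
-2.65 -3.51 1.18 -0.0078 -0.052 -0.0185 1;
-2.52 -3.57 1.29 -0.0078 -0.052 -0.0185 1;
-2.38 -3.62 1.39 -0.0078 -0.052 -0.0185 1;
-2.24 -3.67 1.48 -0.0078 -0.052 -0.0185 1;
-2.09 -3.73 1.56 -0.0078 -0.052 -0.0185 1;
-1.94 -3.78 1.64 -0.0078 -0.052 -0.0185 1;
-1.78 -3.82 1.71 -0.0078 -0.052 -0.0185 1;
-1.62 -3.87 1.76 -0.0078 -0.052 -0.0185 1;
-1.46 -3.91 1.81 -0.0078 -0.052 -0.0185 1;
```

Emit:
jog_arm(
  rows="-3.27 -3.14 0.4 -0.0078 -0.052 -0.0185 1;-3.19 -3.2 0.55 -0.0078 -0.052 -0.0185 1;-3.09 -3.27 0.69 -0.0078 -0.052 -0.0185 1;-2.99 -3.33 0.82 -0.0078 -0.052 -0.0185 1;-2.89 -3.39 0.95 -0.0078 -0.052 -0.0185 1",
  force=20,
)

```text
time: 0.72
position: [0.3615, 0.3716, 0.2018]
tool_rot: [0.508, 2.833, -0.03]
ft_force: [0.0, -0.3, -0.1]
grip_width: 0.516
grip_force: 0.0
```

Emit:
jog_arm(
  rows="-2.77 -3.45 1.07 -0.0078 -0.052 -0.0185 1;-2.65 -3.51 1.18 -0.0078 -0.052 -0.0185 1;-2.52 -3.57 1.29 -0.0078 -0.052 -0.0185 1;-2.38 -3.62 1.39 -0.0078 -0.052 -0.0185 1;-2.24 -3.67 1.48 -0.0078 -0.052 -0.0185 1",
)

```text
time: 1.35
position: [0.4365, 0.1796, 0.1818]
tool_rot: [0.35, 2.617, -0.048]
ft_force: [0.6, 0.8, -0.0]
grip_width: 0.022
grip_force: 0.0
```

Emit:
jog_arm(
  rows="-2.09 -3.73 1.56 -0.0078 -0.052 -0.0185 1;-1.94 -3.78 1.64 -0.0078 -0.052 -0.0185 1;-1.78 -3.82 1.71 -0.0078 -0.052 -0.0185 1;-1.62 -3.87 1.76 -0.0078 -0.052 -0.0185 1;-1.46 -3.91 1.81 -0.0078 -0.052 -0.0185 1",
)

```text
time: 1.98
position: [0.5398, -0.0211, 0.1445]
tool_rot: [0.203, 2.381, -0.093]
ft_force: [-7.2, 7.1, -16.3]
grip_width: -0.001
grip_force: 0.0
```

Run:
```python
from h import *
d=cam('wrist','w1.png'); t=cam('top','t1.png')
s,p,Rm=st(); print(s['time'],p,s['tool_rot'],s['ft_force'],s['torque'],s['joint_positions'],s['qd'])
g=pose(.136,.091,back=.10); print(g[0],R.from_matrix(g[1]).as_rotvec())
a=d['img']; b=cv2.resize(t['img'][120:280,220:420],(640,512)); cv2.imwrite('pics/t1c.png',b)
for n,q in [('rc',pose(.136,.091)[0]),('rt',pose(.122,.110)[0])]: print(n,proj(d,q).round())
```

```text
2.075 [ 0.53952269 -0.02421713  0.14423166] [ 0.21225476  2.38188673 -0.09596038] [-0.37298396  0.21384694 -0.41886105] [0.19606124 0.80782999 0.01552999] [-0.05608337 -0.28960458 -0.10231829  2.44798268  0.68793738  0.33643502
  0.64772728] [-0.0525473  -0.00667735 -0.06310336  0.00392681 -0.04869147  0.0431057
 -0.03287335]
[ 0.51939306 -0.05202461  0.16171068] [ 0.18346214  2.35033224 -0.07599251]
rc [285. 206.]
rt [285. 232.]
```

View pics/w1.png

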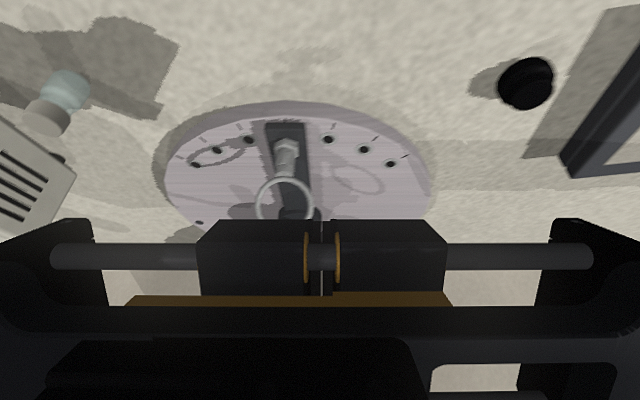

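View pics/t1c.png

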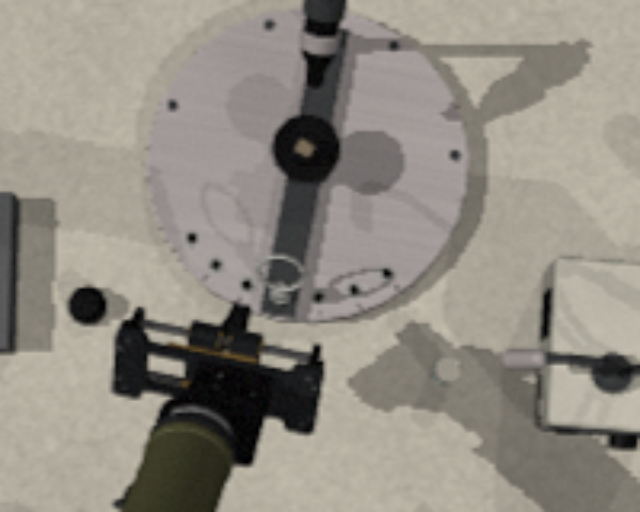

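The wrist view shows the ring at (285,200), where it was predicted (285,206), and nothing is touched. The arm stopped at its fold limit (joints 2 and 4), so I'll approach from a shorter stand-off with a 40° tilt.

Run:
```python
from h import *
g=pose(.136,.091,back=.05,tilt=.70); print(g[0]); rows(g,4)
```

```text
[ 0.55742653 -0.05799864  0.12924211]
-0.17 -0.75 0.68 -0.0059 0.0131 -0.0033 1;
-0.18 -0.75 0.68 -0.0059 0.0131 -0.0033 1;
-0.18 -0.76 0.67 -0.0059 0.0131 -0.0033 1;
-0.19 -0.76 0.66 -0.0059 0.0131 -0.0033 1;
```

Emit:
jog_arm(
  rows="-0.17 -0.75 0.68 -0.0059 0.0131 -0.0033 1;-0.18 -0.75 0.68 -0.0059 0.0131 -0.0033 1;-0.18 -0.76 0.67 -0.0059 0.0131 -0.0033 1;-0.19 -0.76 0.66 -0.0059 0.0131 -0.0033 1;0 0 0 0 0 0 1",
)

```text
time: 2.7
position: [0.5575, -0.0527, 0.1291]
tool_rot: [0.182, 2.437, -0.065]
ft_force: [-0.1, 0.9, 0.0]
grip_width: 0.006
grip_force: 0.0
```

Run:
```python
from h import *
d=cam('wrist','w2.png')
s,p,Rm=st(); print(p,s['tool_rot'],s['ft_force'],s['joint_positions'])
g=pose(.136,.091,back=.05,tilt=.70); print(g[0],R.from_matrix(g[1]).as_rotvec()); rows(g,1)
for n,q in [('rc',pose(.136,.091)[0]),('rt',pose(.122,.110)[0])]+[('side',pose(.136,.091,tan=t)[0]) for t in(.0235,-.0235)]: print(n,proj(d,q).round())
print('tip',proj(d,p))
cv2.imwrite('pics/w2c.png',cv2.resize(d['img'][80:280,180:440],(780,600),interpolation=cv2.INTER_CUBIC))
```

```text
[ 0.55748009 -0.05220801  0.12920933] [ 0.18052455  2.43667078 -0.06507256] [0.26283347 0.54287704 0.04985159] [-0.1659225  -0.21762755  0.12733984  2.39888261  0.4987411   0.30059999
  0.96283   ]
[ 0.55742653 -0.05799864  0.12924211] [ 0.19010333  2.43541253 -0.06939313]
-0.06 -0.57 0.05 0.0056 -0.0007 0.0058 1;
rc [314. 212.]
rt [314. 242.]
side [344. 212.]
side [284. 212.]
tip [322.32161917 236.88108139]
```

View pics/w2c.png

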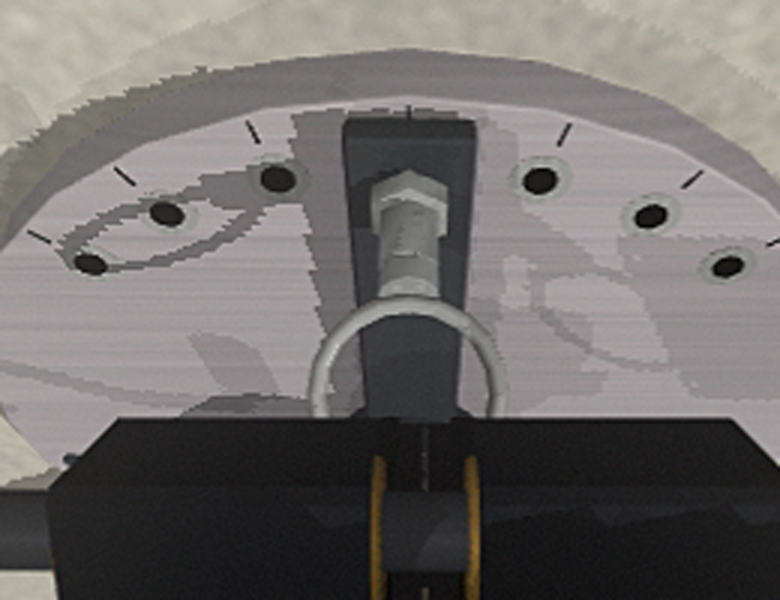

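The ring centre in the crop is at (408,~390), i.e. pixel 316 against 314 predicted. It sits about 1 mm towards +y of the model, so I correct for that and insert slowly.

Emit:
jog_arm(
  rows="-0.03 -0.24 0.02 0.003 0 0.003 1;-0.03 -0.24 0.02 0.003 0 0.003 1;0 0 0.8 0 0 0 1;0 0 0.8 0 0 0 1;0 0 0 0 0 0 1",
)

```text
time: 3.38
position: [0.5678, -0.0597, 0.1163]
tool_rot: [0.191, 2.437, -0.071]
ft_force: [0.2, 0.3, -0.3]
grip_width: 0.006
grip_force: 0.0
```

Run:
```python
from h import *
s,p,Rm=st(); print(p,s['ft_force'],s['joint_positions'])
rows(pose(.136,.091,back=.01,tilt=.70,tan=.001),3);rows(pose(.136,.091,back=-.016,tilt=.70,tan=.001),1)
```

```text
[ 0.56777313 -0.05967021  0.11629854] [ 0.17794546  0.31621551 -0.25396082] [-0.1403033  -0.16420908  0.12101675  2.38826387  0.5310613   0.2586218
  0.93106563]
-0.01 0.04 0.78 -0.0005 -0.0005 -0.0 1;
-0.01 0.04 0.78 -0.0005 -0.0005 -0.0 1;
-0.01 0.04 0.78 -0.0005 -0.0005 -0.0 1;
-0.04 0.11 4.93 -0.0014 -0.0015 -0.0001 1;
```

Emit:
jog_arm(
  rows="-0.01 0.06 0.8 0 0 0 1;-0.01 0.05 0.8 0 0 0 1;-0.01 0 0.7 0 0 0 1;0 0 0.5 0 0 0 1;0 0 0 0 0 0 1",
)

```text
time: 4.0
position: [0.5861, -0.0614, 0.0956]
tool_rot: [0.191, 2.436, -0.071]
ft_force: [-0.5, 0.0, -0.3]
grip_width: 0.002
grip_force: 0.0
```

Run:
```python
from h import *
s,p,Rm=st(); print(p,s['ft_force'],s['joint_positions'])
rows(pose(.136,.091,back=-.016,tilt=.70,tan=.001),1)
```

```text
[ 0.58608468 -0.06138735  0.0956281 ] [-0.50234236  0.04463293 -0.32013922] [-0.09968355 -0.07715968  0.09091563  2.36730292  0.62151846  0.1937806
  0.83594158]
0.04 -0.01 2.17 -0.0012 -0.0007 -0.0001 1;
```

Emit:
jog_arm(
  rows="0.02 0 0.6 0 0 0 1;0.02 0 0.6 0 0 0 1;0 0 0.5 0 0 0 1;0 0 0.4 0 0 0 1;0 0 0 0 0 0 1",
)

```text
time: 4.62
position: [0.5992, -0.0634, 0.0795]
tool_rot: [0.191, 2.436, -0.071]
ft_force: [-0.0, -0.2, -0.2]
grip_width: 0.008
grip_force: 0.0
```

Run:
```python
from h import *
d=cam('wrist','w3.png');t=cam('scene','s3.png')
s,p,Rm=st(); print(p,s['ft_force'],s['joint_positions'])
rows(pose(.136,.091,back=-.016,tilt=.70,tan=.001),1)
print('up 1cm in tool axes',Rm.T@[0,0,1])
a=cv2.resize(d['img'][80:280,180:440],(520,400)); u=proj(t,p).astype(int); print(u)
b=cv2.resize(t['img'][u[1]-25:u[1]+25,u[0]-17:u[0]+17],(272,400),interpolation=cv2.INTER_CUBIC); cv2.imwrite('pics/c3.png',np.hstack([a,b]))
```

```text
[ 0.59919753 -0.06332972  0.07982163] [ 0.7136924  -0.4179488   0.18437741] [-0.07366137 -0.01412258  0.07264198  2.35059891  0.74746662  0.15102251
  0.7090926 ]
0.04 -0.02 0.11 -0.0009 0.0 -0.0002 1;
up 1cm in tool axes [-6.44251380e-01 -5.17710255e-04 -7.64813631e-01]
[328 203]
```

View pics/c3.png

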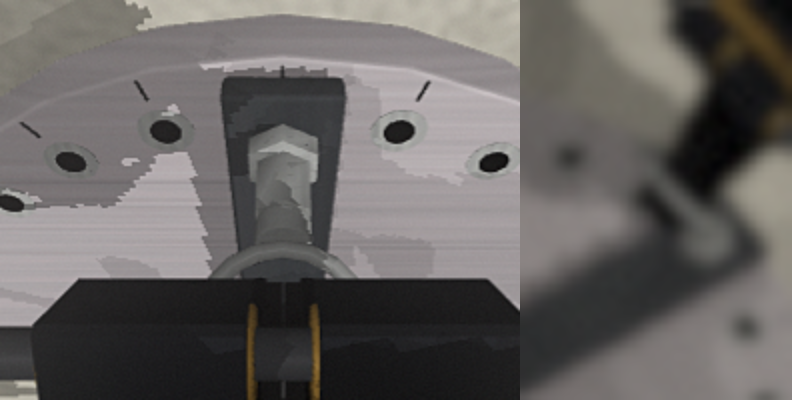

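The finger passes through the ring: the wrist view shows the ring centred on the finger seam at x≈283, and the scene crop shows the tip coming out beyond the wire. Now lift straight up in 2 mm rows.

Emit:
jog_arm(
  rows="-0.13 0 -0.15 0 0 0 1;-0.13 0 -0.15 0 0 0 1;-0.13 0 -0.15 0 0 0 1;-0.13 0 -0.15 0 0 0 1;0 0 0 0 0 0 1",
)

```text
time: 5.35
position: [0.5995, -0.0633, 0.0882]
tool_rot: [0.191, 2.435, -0.07]
ft_force: [-0.9, 1.3, 0.2]
grip_width: 0.002
grip_force: 0.0
```

Emit:
jog_arm(
  rows="-0.13 0 -0.15 0 0 0 1;-0.06 0 -0.08 0 0 0 1;0 0 0 0 0 0 1",
)

```text
time: 5.72
position: [0.5991, -0.0633, 0.0906]
tool_rot: [0.191, 2.436, -0.07]
ft_force: [-0.1, -0.5, -0.6]
grip_width: 0.005
grip_force: 0.2
```

Emit:
jog_arm(
  rows="-0.13 0 -0.15 0 0 0 1;-0.06 0 -0.08 0 0 0 1;0 0 0 0 0 0 1",
)

```text
time: 6.1
position: [0.5982, -0.0634, 0.0927]
tool_rot: [0.191, 2.437, -0.071]
ft_force: [-0.7, -0.4, -3.5]
grip_width: 0.006
grip_force: 1.9
```

Emit:
jog_arm(
  rows="-0.13 0 -0.15 0 0 0 1;-0.06 0 -0.08 0 0 0 1;0 0 0 0 0 0 1",
)

```text
time: 6.48
position: [0.5981, -0.0635, 0.0956]
tool_rot: [0.191, 2.438, -0.071]
ft_force: [-2.9, 0.6, -6.0]
grip_width: 0.004
grip_force: 3.5
```

Emit:
jog_arm(
  rows="-0.13 0 -0.15 0 0 0 1;-0.13 0 -0.15 0 0 0 1;0 0 0 0 0 0 1",
)

```text
time: 6.85
position: [0.5984, -0.0635, 0.1]
tool_rot: [0.191, 2.437, -0.071]
ft_force: [-5.7, 1.0, -6.5]
grip_width: 0.009
grip_force: 4.4
```

Emit:
jog_arm(
  rows="-0.13 0 -0.15 0 0 0 1;-0.13 0 -0.15 0 0 0 1;0 0 0 0 0 0 1",
)

```text
time: 7.22
position: [0.5984, -0.0635, 0.1039]
tool_rot: [0.191, 2.437, -0.071]
ft_force: [-6.4, 0.8, -7.9]
grip_width: 0.003
grip_force: 4.8
```

Emit:
jog_arm(
  rows="-0.13 0 -0.15 0 0 0 1;-0.13 0 -0.15 0 0 0 1;0 0 0 0 0 0 1",
)

```text
time: 7.6
position: [0.5984, -0.0635, 0.1078]
tool_rot: [0.191, 2.438, -0.071]
ft_force: [-6.0, 1.7, -9.4]
grip_width: 0.006
grip_force: 5.1
```

Fz ≈ −9.4 N means the pin is up about 13–15 mm, clear of the plate. Next I work out the constant swing row (rotation about the pivot).

Run:
```python
from h import *
s,p,Rm=st(); print(p,s['ft_force'],s['joint_positions'],s['qd'].round(3))
rel=p-[*CEN,p[2]]; 
def row(a):
    q=R.from_rotvec([0,0,a]).as_matrix(); return (Rm.T@(q@rel-rel)*100).round(3),(Rm.T@[0,0,a]).round(4)
print(row(-.262/10)); print(np.linalg.norm(rel),np.arctan2(-rel[1],-rel[0])-YAW)
```

```text
[ 0.59836626 -0.0635003   0.10775197] [-5.9586416   1.72133216 -9.39164531] [-0.10841793 -0.07255734  0.10497777  2.33110097  0.52645116  0.21975904
  0.93677721] [ 0.     0.002 -0.001  0.002  0.002 -0.005 -0.002]
(array([-0.005,  0.332,  0.004]), array([0.0168, 0.    , 0.0201]))
0.1269166562566762 -0.007230092330629712
```

The light is at −y, so the ring must move to −y. That is a positive rotation about world z: rows of (0, −0.332, 0) with turn (−0.0168, 0, −0.0201), ten rows for one hole.

Emit:
jog_arm(
  rows="0 -0.166 0 -0.0084 0 -0.01 1;0 -0.332 0 -0.0168 0 -0.0201 1;0 -0.332 0 -0.0168 0 -0.0201 1;0 -0.166 0 -0.0084 0 -0.01 1;0 0 0 0 0 0 1",
)

```text
time: 8.22
position: [0.5971, -0.0737, 0.1078]
tool_rot: [0.096, 2.443, -0.036]
ft_force: [-4.4, -0.6, -9.0]
grip_width: 0.004
grip_force: 5.0
```

```bash
cat >> h.py <<'E'
def rep():
    s,p,Rm=st(); rel=p[:2]-CEN
    print('t',s['time'],'p',p.round(4),'F',s['ft_force'].round(1),'r',np.linalg.norm(rel).round(4),'ang',(np.arctan2(-rel[1],-rel[0])-YAW).round(4),'toolyaw',(np.arctan2(Rm[1,2],Rm[0,2])-YAW).round(4),'tilt',np.arccos(-Rm[2,2]).round(3),'j',s['joint_positions'].round(2))
    return s,p,Rm
def armang(d):
    # dark bar edges between r=50 and r=105, bar top z=.036; unsigned fit of the dark band
    best=[]
    g=cv2.cvtColor(d['img'],cv2.COLOR_BGR2GRAY).astype(np.float32)
    for a in np.arange(-.1,.4,.005):
        v=[]
        for r in np.arange(.05,.1,.004):
            for t in (-.012,-.006,0,.006,.012):
                i=np.array([np.cos(YAW+a),np.sin(YAW+a)]); n=np.array([-i[1],i[0]])
                u=proj(d,[*(CEN-i*r+n*t),.036]); v.append(g[int(round(u[1])),int(round(u[0]))])
        best.append((np.mean(v),a))
    return sorted(best)[:4]
E
python3 - <<'E'
from h import *
rep(); d=cam('top'); print(armang(d)); import pickle
print(armang(pickle.load(open('ds.pkl','rb'))['top']))
E
```

```text
t 8.225 p [ 0.5971 -0.0737  0.1078] F [-4.4 -0.6 -9. ] r 0.1269 ang 0.0739 toolyaw 0.0757 tilt 0.697 j [-0.23 -0.08  0.3   2.34  0.14  0.19  1.45]
[(np.float32(56.53846), np.float64(0.11500000000000019)), (np.float32(56.553844), np.float64(0.06500000000000014)), (np.float32(56.56923), np.float64(0.07000000000000015)), (np.float32(56.56923), np.float64(0.12000000000000019))]
[(np.float32(52.646152), np.float64(0.035000000000000114)), (np.float32(52.93846), np.float64(0.03000000000000011)), (np.float32(52.93846), np.float64(0.04000000000000012)), (np.float32(52.984615), np.float64(0.04500000000000012))]
```

Emit:
jog_arm(
  rows="0 -0.166 0 -0.0084 0 -0.01 1;0 -0.332 0 -0.0168 0 -0.0201 1;0 -0.332 0 -0.0168 0 -0.0201 1;0 -0.166 0 -0.0084 0 -0.01 1;0 0 0 0 0 0 1",
)

```text
time: 8.9
position: [0.5968, -0.0834, 0.108]
tool_rot: [-0.001, 2.444, -0.001]
ft_force: [-5.2, 0.0, -9.6]
grip_width: 0.006
grip_force: 5.1
```

Run:
```python
from h import *
rep()
```

```text
t 8.9 p [ 0.5968 -0.0834  0.108 ] F [-5.2  0.  -9.6] r 0.1268 ang 0.1504 toolyaw 0.1551 tilt 0.698 j [-0.42 -0.1   0.57  2.34 -0.26  0.2   1.97]
```

The swing follows. Joint 7 is nearing its limit (1.97 of 2.69), so I do the rest with translation only.

Run:
```python
from h import *
s,p,Rm=st()
for a in (.205,.255):
    q=np.array([*(CEN-.1268*np.array([np.cos(YAW+a),np.sin(YAW+a)])),.1085]); print((Rm.T@(q-p)*100).round(3))
```

```text
[-0.046 -0.692 -0.027]
[-0.082 -1.324  0.003]
```

Emit:
jog_arm(
  rows="-0.015 -0.16 -0.01 0 0 0 1;-0.015 -0.2 -0.01 0 0 0 1;-0.015 -0.2 -0.01 0 0 0 1;0 -0.13 0 0 0 0 1;0 0 0 0 0 0 1",
)

```text
time: 9.52
position: [0.5967, -0.0899, 0.1083]
tool_rot: [-0.002, 2.444, -0.001]
ft_force: [-7.1, -0.0, -8.8]
grip_width: 0.005
grip_force: 5.1
```

Run:
```python
from h import *
s,p,Rm=rep()
for a in (.23,.255,.26):
    q=np.array([*(CEN-.1268*np.array([np.cos(YAW+a),np.sin(YAW+a)])),.1085]); print((Rm.T@(q-p)*100).round(3))
```

```text
t 9.525 p [ 0.5967 -0.0899  0.1083] F [-7.1 -0.  -8.8] r 0.127 ang 0.2012 toolyaw 0.1558 tilt 0.697 j [-0.44 -0.1   0.6   2.33 -0.3   0.21  2.02]
[-0.047 -0.364  0.013]
[-0.067 -0.68   0.03 ]
[-0.072 -0.743  0.035]
```

Emit:
jog_arm(
  rows="-0.02 -0.16 0.01 0 0 0 1;-0.02 -0.2 0.01 0 0 0 1;-0.02 -0.2 0.01 0 0 0 1;0 -0.12 0 0 0 0 1;0 0 0 0 0 0 1",
)

```text
time: 10.15
position: [0.597, -0.0967, 0.1081]
tool_rot: [-0.002, 2.445, -0.001]
ft_force: [-7.3, 0.3, -8.9]
grip_width: 0.007
grip_force: 5.3
```

Run:
```python
from h import *
s,p,Rm=rep()
d=cam('wrist'); t=cam('top')
cv2.imwrite('pics/c4.png',np.hstack([cv2.resize(d['img'][80:280,180:440],(520,400),interpolation=cv2.INTER_CUBIC)]))
def P(r,z,sw,tan=0): return pose(r,z,sw,tan=tan)[0]
f=lambda u:((u-[180,80])*2).round().tolist()
for a in (.24,.262,.28): print(a,'end of bar corners',[f(proj(d,P(.172,.036,a,k))) for k in(.018,-.018)],'barrel',f(proj(d,P(.15,.071,a))),'hole',f(proj(d,P(.15,.022,a))))
import pickle; pickle.dump((d,t),open('d4.pkl','wb'))
```

```text
t 10.15 p [ 0.597  -0.0967  0.1081] F [-7.3  0.3 -8.9] r 0.1272 ang 0.2552 toolyaw 0.1559 tilt 0.697 j [-0.46 -0.09  0.64  2.33 -0.34  0.21  2.08]
0.24 end of bar corners [[335.0, 38.0], [221.0, 46.0]] barrel [283.0, 172.0] hole [283.0, 69.0]
0.262 end of bar corners [[322.0, 38.0], [209.0, 48.0]] barrel [272.0, 173.0] hole [274.0, 69.0]
0.28 end of bar corners [[312.0, 38.0], [200.0, 50.0]] barrel [264.0, 173.0] hole [266.0, 70.0]
```

View pics/c4.png

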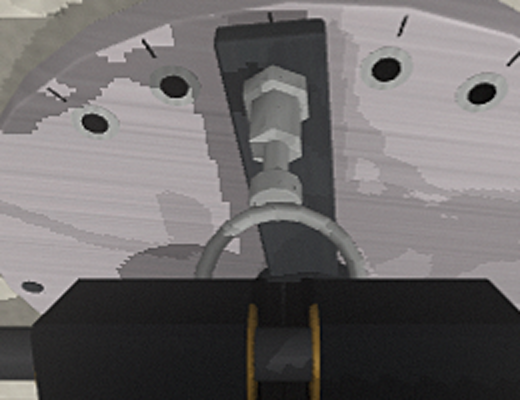

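Run:
```python
from h import *
import pickle
d,t=pickle.load(open('d4.pkl','rb'))
f=lambda u:((u-[180,80])*2).round(1).tolist()
for k,o in((0,(386,69)),(2,(173,86)),(3,(95,124)),(-1,(482,93))): print(k,f(proj(d,pose(.15,.022,k*np.pi/12)[0])),o)
```

```text
0 [382.1, 71.8] (386, 69)
2 [172.1, 88.9] (173, 86)
3 [93.4, 125.2] (95, 124)
-1 [477.1, 95.6] (482, 93)
```

Corrected with the neighbouring holes' offset (about +2.5 px), the arm stands at about 0.258 rad. That is within 1 mm of the hole. Lower the pin now.

Emit:
jog_arm(
  rows="0.19 -0.02 0.23 0 0 0 1;0.19 -0.02 0.23 0 0 0 1;0.19 0 0.23 0 0 0 1;0.19 0 0.23 0 0 0 1;0 0 0 0 0 0 1",
)

```text
time: 10.88
position: [0.5972, -0.0972, 0.0963]
tool_rot: [-0.002, 2.444, -0.001]
ft_force: [-10.2, 0.0, -6.1]
grip_width: 0.008
grip_force: 5.5
```

Emit:
jog_arm(
  rows="0.19 0 0.23 0 0 0 1;0.19 0 0.23 0 0 0 1;0.19 0 0.23 0 0 0 1;0 0 0 0 0 0 1",
)

```text
time: 11.38
position: [0.6, -0.0984, 0.0903]
tool_rot: [-0.0, 2.438, -0.003]
ft_force: [-7.5, 0.2, -4.4]
grip_width: 0.003
grip_force: 4.1
```

Run:
```python
from h import *
s,p,Rm=rep(); print(s['joint_positions'],s['qd'].round(3))
d=cam('wrist')
cv2.imwrite('pics/c5.png',cv2.resize(d['img'][80:280,180:440],(520,400),interpolation=cv2.INTER_CUBIC))
```

```text
t 11.375 p [ 0.6    -0.0984  0.0903] F [-7.5  0.2 -4.4] r 0.1244 ang 0.2708 toolyaw 0.1524 tilt 0.704 j [-0.58 -0.05  0.77  2.34 -0.6   0.17  2.33]
[-0.57791916 -0.05086399  0.77161655  2.34468922 -0.59591228  0.16986583
  2.33166594] [ 0.006 -0.003 -0.006 -0.002  0.014  0.002 -0.011]
```

View pics/c5.png

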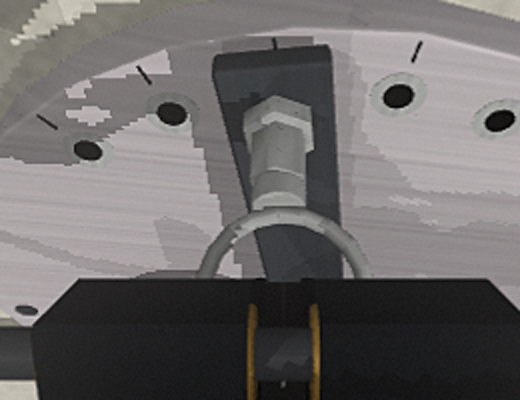

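The pin cap sits on the barrel again, so it is down. The finger still leans on the wire, so I back it off perpendicular (tool +x) to the ring's middle.

Emit:
jog_arm(
  rows="0.2 0 0 0 0 0 1;0.2 0 0 0 0 0 1;0.2 0 0 0 0 0 1;0 0 0 0 0 0 1",
)

```text
time: 11.92
position: [0.5955, -0.0977, 0.0862]
tool_rot: [-0.001, 2.438, -0.002]
ft_force: [-0.3, 1.3, 0.1]
grip_width: 0.005
grip_force: 0.0
```

Run:
```python
from h import *
s,p,Rm=rep(); rows(pose(.136,.091,.262,back=-.012,tilt=.70),1)
```

```text
t 11.925 p [ 0.5955 -0.0977  0.0862] F [-0.3  1.3  0.1] r 0.1289 ang 0.2617 toolyaw 0.1538 tilt 0.703 j [-0.59 -0.05  0.78  2.36 -0.63  0.16  2.36]
0.24 0.0 0.37 -0.0698 0.0031 -0.0802 1;
```

Emit:
jog_arm(
  rows="0.22 -0.03 0 0 0 0 1;0 0 -0.3 0 0 0 1;0 0 -0.5 0 0 0 1;0 0 0 0 0 0 1",
)

```text
time: 12.42
position: [0.5875, -0.0977, 0.0898]
tool_rot: [-0.001, 2.441, -0.001]
ft_force: [-0.2, -0.0, -0.1]
grip_width: 0.006
grip_force: 0.0
```

Emit:
jog_arm(
  rows="0 0 -0.5 0 0 0 1;0 0 -0.6 0 0 0 1;0 0 -0.8 0 0 0 1;0 0 0 0 0 0 1",
)

```text
time: 12.92
position: [0.5752, -0.0978, 0.1043]
tool_rot: [-0.001, 2.441, -0.001]
ft_force: [-0.1, 0.3, 0.4]
grip_width: 0.002
grip_force: 0.0
```

Emit:
jog_arm(
  rows="0 0 -1 0 0 0 1;0 0 -1 0 0 0 1;0 0 -1 0 0 0 1;0 0 0 0 0 0 1;0 0 0 0 0 0 1",
)

```text
time: 13.55
position: [0.5558, -0.0975, 0.1264]
tool_rot: [-0.001, 2.442, -0.001]
ft_force: [0.2, 0.5, -0.3]
grip_width: 0.004
grip_force: 0.0
```

Run:
```python
from h import *
s,p,Rm=rep()
d=cam('wrist'); t=cam('top')
f=lambda u:((u-[180,80])*3).round().tolist()
for a in (.242,.262,.282): print(a,[f(proj(d,pose(.172,.036,a,tan=k)[0])) for k in(.018,-.018)],'captop',f(proj(d,pose(.15,.071,a)[0])))
for k in(0,2): print('hole',k,f(proj(d,pose(.15,.022,k*np.pi/12)[0])))
cv2.imwrite('pics/c6.png',cv2.resize(d['img'][80:280,180:440],(780,600),interpolation=cv2.INTER_CUBIC))
import pickle; t0=pickle.load(open('ds.pkl','rb'))['top']['img']
for n,(u,v) in dict(slide=(210,205),cap=(247,215),vial=(360,236),puck=(316,166)).items():
    print(n,cv2.absdiff(t0,t['img'])[v-15:v+15,u-15:u+15].mean())
```

```text
t 13.55 p [ 0.5558 -0.0975  0.1264] F [ 0.2  0.5 -0.3] r 0.1684 ang 0.2356 toolyaw 0.1555 tilt 0.7 j [-0.26 -0.22  0.44  2.39 -0.15  0.27  1.91]
0.242 [[488.0, 146.0], [350.0, 155.0]] captop [426.0, 309.0]
0.262 [[474.0, 146.0], [337.0, 157.0]] captop [414.0, 309.0]
0.282 [[461.0, 146.0], [325.0, 159.0]] captop [403.0, 310.0]
hole 0 [549.0, 178.0]
hole 2 [288.0, 198.0]
slide 5.932592592592592
cap 6.95037037037037
vial 37.571851851851854
puck 12.965185185185184
```

View pics/c6.png

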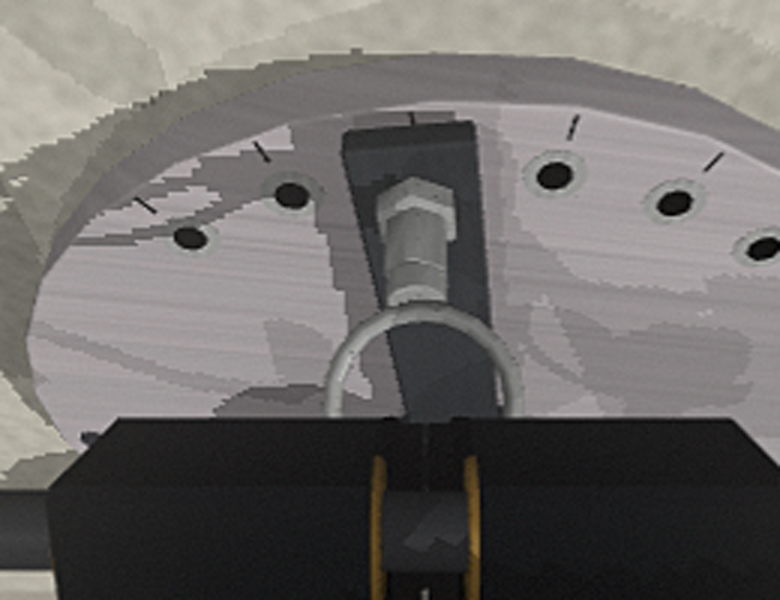

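The bar end's corners, (343,155) and (475,143), have their middle at 409. The prediction for 0.262, with the holes' +5 px offset, is 410. The pin cap is seated on the barrel as at the start and the finger is clear, so I hand in.

```bash
python3 -c "
from h import *
print(ticket.close_job())"
```

```text
the job is handed in; nothing more can be done
None
```

The pin was lifted by the ring, swung one hole to the right (the light's side) and dropped home at about 0.262 rad by the wrist camera; the gripper was backed clear and the job handed in, with no verdict returned.

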